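# Set a brass foil die into the corner of a tilted setting bed

### The arm

A 6-joint arm with a two-finger parallel gripper is mounted at the origin on a cart in front of the work surface, level with it; the furniture and walls round the work are solid. World frame = base frame: x ahead of the robot, y to its left, z up, the work surface at z = 0. Lengths are in m, angles in rad, forces in N, time in s.
With the tool pointing down it reaches from about 0.4 to 0.925 m from the base axis. Payload 12.5 kg.
Tool frame: the origin (TCP) lies on the centre line of the jaws, within the pads' length; the fingertips stand 19 mm ahead of it and the grasp point (between the pads) is the TCP; z points along the fingers, y is the line along which they close (so a half turn about z gives the same grasp; the last joint's range is limited). The gripper opens to 95 mm and grips with 3 to 60 N. Pads are 20 mm wide; open, the fingers measure 119 mm over their backs; the gripper's body (75 mm by 180 mm) begins 59 mm behind the grasp point.
Start: joints at [1.208, 0.491, 1.559, -0, 1.092, -0.106], TCP at [0.159, 0.605, 0.204] pointing down, gripper open.
Joint ranges: [-3.1, 3.1], [-0.84, 2.19], [0.05, 2.79], [-1.13, 4.28], [0.06, 2.93], [-2.69, 2.69]. Speed limits (rad/s): [2.22, 2.22, 2.79, 3.14, 3.14, 3.14].

### API

Orientations are given as a rotation vector (axis times angle).
In Python, from bench import manip gives the robot as it stands.
- The arm moves only by the tool send_rows, never from a script. Its argument "series" is one flat list of numbers, 7 for each row, row after row: the shift along the world's x, y, z each as a share of 3 cm, from -1 to 1, then the turn, a rotation vector about the world's x, y, z each as a share of 4 degrees, from -1 to 1, then the opening, from -1 (shut) to 1 (fully open). In form: [dx, dy, dz, wx, wy, wz, grip, dx, dy, dz, wx, wy, wz, grip, ...]. A call has 1 to 8 rows; each row shifts and turns the commanded pose from where the row before left it; what a row does not reach is not made up. A row lasts 1/8 s, in which the tool goes at most 62.5 mm and 10.7 degrees, less where a joint would pass 70% of its speed; a pose out of reach is approached as far as the arm can. A call with a number of a shift or a turn outside -1 to 1 is refused whole. A call with a gripper value outside its range is refused whole. The fingers move at their own pace and stop on an object; "grip_force" is the grip in N (left out, the last holds). Time passes only in rows, so rows that do not move let the fingers close. It gives the time, the measured TCP pose, the force, the opening and the grip force at its end, in the units of the state.
- manip.get_obs(): the state, without advancing time (a new reading comes with each control period).
- manip.grab_frame(name): name is "side" or "top"; returns a dict with "frame" (400x640x3 uint8, red, green, blue), "range_z" (400x640 float32, m along the optical axis (not along the pixel's ray), 0 where there is no reading), "mtx" (3x3 intrinsics, pixels), "dist_coeffs" ([k1, k2, p1, p2, k3] as OpenCV has them; the pictures are not rectified), "camera_from_world" (4x4, takes a point from world to camera coordinates). Camera axes: x right, y down, z forward; pixel columns grow to the right and rows downward; lengths in m; the calibration is good to about 2 mm. A picture is of the moment at which its call begins.
- manip.hand_in(): hands the job in; it is judged then, once.
Trained networks look in a picture, given as the dict that the camera call returned (one of the last four; its "shot" number tells which), for a name from the list of things; names that differ only in an ending like _2 or _b are one class to them, and where a whole thing is asked for, a point or a joint stands for the part that bears it (a point fixed in the world has none). Each returns a list of dicts, best first, with "p" (0 to 1); they miss things now and then, are a little off and sometimes report something else, mostly with a low value. They report only what shows in the picture. A call takes as long as a camera call.
- manip.find_in(picture, thing): "location" ([x, y, z] in m, in the coordinates of the camera as it stood for that picture, good to about 4 mm: the middle of the surface that is visible of it).
- manip.pinpoint(picture, thing): "location" ([x, y, z] in m, in the coordinates of the camera as it stood for that picture, good to about 4 mm: a listed point, or the origin of a listed thing).
The state is a dict: "t": time; "joints": joint angles; "joint_vel": joint speeds; "joint_torque": joint torques, N m; "position": TCP position; "tcp_rot": TCP orientation; "contact_force": force on the tool from outside, world axes, zero at the start; "torque": the same for the moment, N m; "gripper_width": finger opening in m; "grip_force": force on a finger pad.
Only numpy, scipy, OpenCV 4.12 (cv2) and the standard library are available. Lean on these libraries where they do the work, as an engineer would, in place of code of your own. Each camera call takes 0.05 s, during which the arm holds its last target. There are 200 camera calls.

### The job

First take the swivel stop by its wing grip and turn it, whichever way is shorter, until its bar lies in line with the side fence of the tilted setting bed; either end may point uphill. Then, without lifting the brass die, push it down off the rubber strip so that it slides down the polished plate and comes home into the corner, flat along the fence with its lower end against the nose of the stop. Leave the beeswax parked on the rubber strip.

Things in the scene. Friction and masses are not known exactly. Their poses are not given: they have to be found in the camera images.
- setting_bed: Fixed tilted metal plate on a foot with four pillars. Origin: on its face at the stop's pivot, 56 mm above the bench; x uphill along the fence, y across, away from the fence, z normal to the face. x climbs 26 degrees; the plate leans 15 degrees sideways, down to the fence. Flat face x -42..192, y -40..88 mm; no lip at the upper end, so a finger may come in there; a 10 mm lip at the lower end.
- strip_edge (a point): On the bed's face where polished steel meets the flush black rubber strip (bed x = 126 mm, y = 0; bed's axes). Uphill of it, over the whole width up to the plate's end at x = 192 mm, is rubber (friction about 1) where things stay put; downhill is waxed polished steel (friction about 0.08) where metal slides down by itself.
- fence_mid (a point): Middle of the side fence, on the upper edge of its guiding face (bed's axes). The fence is a dark steel bar 12 mm high and 14 mm wide, from x = 40 to 190 mm of the bed; its guiding face is at bed y = -17 mm.
- corner_home (a point): Where the die's centre is when it is home in the corner of fence and stop nose: bed x = 60 mm, y = 0, 5 mm above the face (bed's axes). The die's 50 mm length then lies along the bed's x.
- swivel_stop (a joint): Angle of the stop bar from the bed's x axis about the bed's z (rad, anticlockwise from above). Turns endlessly, stays where left (friction 0.06 N m). Steel bar 70 x 18 x 10 mm with two equal round ends, pivoted in its middle: at 0 and at 3.1416 it is in line with the fence, one nose 35 mm uphill of the pivot. Starts between 0.6 and 2.54: the nearer of the two is the shorter way.
- stop_grip (a point): Middle of the stop's black wing grip, on the pivot axis, 34 mm above the bed's face. The wing runs along the bar: 44 mm long, 11 mm thick, from 14 to 42 mm above the face. x along the bar, z along the pivot axis (normal to the bed).
- stop_nose (a point): Tip of one round end of the stop bar, 35 mm from the pivot axis, 6 mm above the bed's face (the end that points uphill at joint value 0).
- die_centre (a point): Centre of the brass die: brass block 34 x 50 x 10 mm, about 0.14 kg, shallow emblem on top. Own y axis along the 50 mm length, z out of its top; its underside is 5 mm below. Starts on the rubber strip, length up and down the slope within 0.12 rad, some way from the fence. (A smaller brass die lying on the bench is not used.)
- brass_die: The same brass die; origin at the centre of its underside, same axes as its centre.
- beeswax: Cake of brown beeswax with cuts in its top, 33 x 46 x 17 mm, parked on the rubber strip beside the die, farther from the fence. Origin at the centre of its underside. To be left alone.

How it is judged:
On the way, in this order (a step that is already met when the one before it is completed fails the run):
1. the swivel stop has been turned in line with the fence while the die is still parked on the rubber strip ((value of joint swivel_stop between -0.12 and 0.12 rad or value of joint swivel_stop between 3.02 and 3.26 rad) and x of die_centre in the frame of setting_bed above 0.135 m), for 0.2 s.
2. the die has slid home into the corner (x of die_centre in the frame of setting_bed between 0.057 and 0.063 m and y of die_centre in the frame of setting_bed between -0.002 and 0.002 m and z of die_centre in the frame of setting_bed below 0.008 m and angle between the y axis of die_centre and the x axis of setting_bed, either way round below 0.05 rad), for 0.3 s.
At the end, for the whole second after the job is handed in: The swivel stop is in line with the fence within 0.12 rad, either way round; the die rests flat in the corner, its centre within 3 mm of home along the fence and 2 mm across it, its length along the fence within 0.05 rad (all of step 2 and (value of joint swivel_stop between -0.12 and 0.12 rad or value of joint swivel_stop between 3.02 and 3.26 rad) and linear speed of brass_die below 0.01 m/s); the robot touches nothing.
It fails at once if the swivel stop is turned the long way round: more than about 1.95 rad away from where it started (distance of stop_nose from where it was at the start of the episode above 0.058 m).
It fails at once if the die is lifted more than 20 mm off the bed instead of being pushed (z of die_centre in the frame of setting_bed above 0.025 m).
It fails at once if the beeswax is shifted by more than 15 mm (distance of beeswax from where it was at the start of the episode above 0.015 m).
It also fails if it takes over 38 s, if anything falls off the work surface, if the arm or the gripper's body presses on something with over 40 N, if the wrist force passes 120 N, or if a joint passes its speed limit or range.

## Working session

There is one attempt and no reset: what is moved stays moved. The work goes in short steps, Python scripts to look and compute and a tool call to move; the robot and the scene stay as the last step left them, time stands still between calls to the robot, and variables do not carry over. Pictures are saved under pics/ and viewed, at most 10 in all, crops included, and the job is handed in when it is done.

Besides the shell and the picture viewer there is one more tool, called after "Emit:" by a JSON object that holds its "op" and its "data". send_rows: Moves the arm, as the interface text tells. Shift numbers are shares of 3 cm and turn numbers shares of 4 degrees, none past 1 either way. Its arguments: {"type":"object","properties":{"series":{"type":"array","items":{"type":"number","minimum":-1,"maximum":1}},"grip_force":{"type":"number"}},"required":["series"]}

```bash
mkdir -p pics; cat > h.py <<'E'
import numpy as np, cv2
from scipy.spatial.transform import Rotation as R
from bench import manip
def w(pic,p):
    T=np.linalg.inv(pic["camera_from_world"]); return T[:3,:3]@np.array(p)+T[:3,3]
def save(pic,n): cv2.imwrite("pics/"+n,pic["frame"][:,:,::-1])
E
python3 - <<'E'
from h import *
np.set_printoptions(precision=4,suppress=True)
for c in ["side","top"]:
    p=manip.grab_frame(c); save(p,c+"0.png")
    for t in ["setting_bed","strip_edge","fence_mid","corner_home","stop_grip","stop_nose","die_centre","beeswax"]:
        for d in manip.pinpoint(p,t)[:2]: print(c,t,round(d["p"],2),w(p,d["location"]))
o=manip.get_obs();print(o)
E
```

```text
side setting_bed 0.77 [0.4815 0.144  0.0549]
side strip_edge 0.74 [0.5344 0.2513 0.1129]
side fence_mid 0.74 [0.5438 0.2212 0.1122]
side corner_home 0.74 [0.5017 0.1892 0.0866]
side corner_home 0.29 [0.4824 0.1263 0.0817]
side stop_grip 0.61 [0.4839 0.1234 0.0881]
side die_centre 0.52 [0.5382 0.2707 0.1286]
side beeswax 0.47 [0.4833 0.2849 0.1383]
top setting_bed 0.6 [0.4782 0.1426 0.0559]
top strip_edge 0.62 [0.5264 0.2451 0.112 ]
top fence_mid 0.73 [0.5423 0.2235 0.1161]
top corner_home 0.59 [0.5005 0.1837 0.0881]
top stop_grip 0.85 [0.4814 0.1234 0.0884]
top stop_grip 0.3 [0.5445 0.2236 0.1128]
top stop_nose 0.56 [0.4504 0.1597 0.0822]
top die_centre 0.57 [0.5333 0.2681 0.1263]
top beeswax 0.6 [0.4729 0.2951 0.1378]
{'t': 0.9, 'joints': array([ 1.2084,  0.4909,  1.5589, -0.    ,  1.0917, -0.1056]), 'joint_vel': array([ 0.0014, -0.0001, -0.0004, -0.0007, -0.0006,  0.002 ]), 'joint_torque': array([  0.0005, -61.2455, -25.8437,   0.0693,   0.0444,  -0.    ]), 'position': array([0.1587, 0.6045, 0.2045]), 'tcp_rot': array([0.4023, 3.1157, 0.0001]), 'contact_force': array([ 0.3681, -0.0012, -0.0417]), 'torque': array([-0.0333, -0.0328,  0.03  ]), 'grip_force': 0.0, 'gripper_width': 0.09531866479065672}
```

View pics/top0.png

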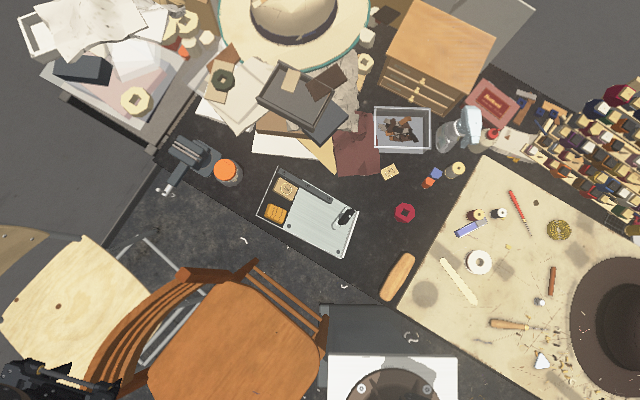

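View pics/side0.png

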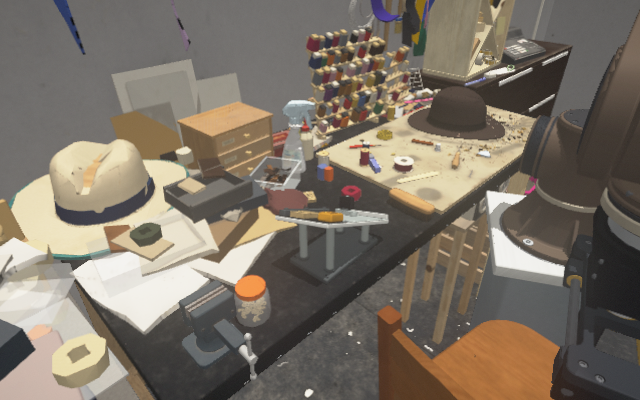

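The top view shows the bed around (310,210), with the die at (287,188), the wax at (276,213) and the wing at (346,217). The side view confirms the layout: the bed is on pillars around (330,215).

```bash
cat >> h.py <<'E'
def bedR(yaw,lean=None):
    a,b=np.radians(26),np.radians(15)
    # x climbs 26, then roll 15 about x
    return R.from_euler('z',yaw)*R.from_euler('y',-a)*R.from_euler('x',b)
def cloud(p):
    h,wd=p["range_z"].shape; u,v=np.meshgrid(np.arange(wd),np.arange(h))
    n=cv2.undistortPoints(np.stack([u,v],-1).reshape(-1,1,2).astype(np.float64),p["mtx"],np.array(p["dist_coeffs"])).reshape(h,wd,2)
    P=np.concatenate([n,np.ones((h,wd,1))],-1)*p["range_z"][...,None]
    T=np.linalg.inv(p["camera_from_world"]); return P@T[:3,:3].T+T[:3,3]
E
python3 - <<'E'
from h import *
from scipy.optimize import least_squares
np.set_printoptions(precision=4,suppress=True)
B={"setting_bed":(0,0,0),"strip_edge":(.126,0,0),"fence_mid":(.115,-.017,.012),"corner_home":(.06,0,.005),"stop_grip":(0,0,.034)}
A=[];W=[]
for i in range(3):
  for c in ["side","top"]:
    p=manip.grab_frame(c)
    for t in B:
        d=manip.pinpoint(p,t)
        if d and d[0]["p"]>.4: A.append(B[t]);W.append(w(p,d[0]["location"]))
A=np.array(A);W=np.array(W)
f=lambda q:np.r_[((bedR(q[0]).apply(A)+[q[1],q[2],.056])-W).ravel()]
s=least_squares(f,[1.1,.48,.13],loss='soft_l1',f_scale=.005);print(s.x,np.abs(s.fun).max())
yaw,x0,y0=s.x
p=manip.grab_frame("top");P=cloud(p)
Q=bedR(yaw).inv().apply((P-[x0,y0,.056]).reshape(-1,3)).reshape(P.shape)
m=(abs(Q[...,0]-.075)<.04)&(abs(Q[...,1]-.03)<.035)&(abs(Q[...,2])<.015)
q=P[m];c=q.mean(0);n=np.linalg.svd(q-c)[2][2];n*=np.sign(n[2]);print("plane n",n,"model",bedR(yaw).apply([0,0,1]),"z off",Q[m][:,2].mean(),Q[m][:,2].std(),m.sum())
ok=(P[...,2]>.02)&(Q[...,0]>-.08)&(Q[...,0]<.25)&(abs(Q[...,1]-.02)<.1)&(abs(Q[...,2])<.06)
np.savez("c.npz",Q=Q,P=P,F=p["frame"],s=s.x)
# rectified bed view: 1 px=.5mm
K=p["mtx"];C=p["camera_from_world"]
gx,gy=np.meshgrid(np.arange(.21,-.07,-.0005),np.arange(.11,-.06,-.0005))
G=bedR(yaw).apply(np.stack([gx,gy,0*gx],-1).reshape(-1,3))+[x0,y0,.056]
uv=cv2.projectPoints(G,cv2.Rodrigues(C[:3,:3])[0],C[:3,3],K,np.array(p["dist_coeffs"]))[0].reshape(gx.shape+(2,)).astype(np.float32)
im=cv2.remap(p["frame"],uv[...,0],uv[...,1],cv2.INTER_CUBIC)
zz=cv2.remap(Q[...,2].astype(np.float32),uv[...,0],uv[...,1],cv2.INTER_NEAREST)
zi=cv2.applyColorMap(np.clip((zz+.02)/.08*255,0,255).astype(np.uint8),cv2.COLORMAP_JET)
for X in (0,.06,.126,.192,-.042): cv2.line(im,(int((.21-X)*2000),0),(int((.21-X)*2000),8),(255,0,0),1)
for Y in (0,-.017,.088,-.04): cv2.line(im,(0,int((.11-Y)*2000)),(8,int((.11-Y)*2000)),(255,0,0),1)
cv2.imwrite("pics/rect.png",cv2.resize(np.vstack([im[:,:,::-1],zi]),None,fx=.85,fy=.85))
wg=(Q[...,2]>.02)&(Q[...,2]<.05)&(np.hypot(Q[...,0],Q[...,1])<.04)
a=Q[wg];print("wing",len(a),a.mean(0),a[:,2].max());u=np.linalg.svd(a[:,:2]-a[:,:2].mean(0))[2][0];print(np.arctan2(u[1],u[0])%np.pi)
for t in ["stop_nose","die_centre","beeswax"]:
  for d in manip.pinpoint(p,t)[:2]: print(t,d["p"],bedR(yaw).inv().apply(w(p,d["location"])-[x0,y0,.056]))
E
```

```text
[1.1142 0.4801 0.1423] 0.04220201217709624
plane n [ 0.0487 -0.4948  0.8676] model [ 0.0456 -0.4942  0.8682] z off 0.0006199782934950681 0.0013173170507949348 921
wing 135 [0.003  0.0036 0.0367] 0.0454454937422618
1.3068337409758286
stop_nose 0.74 [0.0132 0.0381 0.011 ]
die_centre 0.73 [0.1556 0.0072 0.0038]
beeswax 0.73 [ 0.1589  0.071  -0.0014]
```

View pics/rect.png

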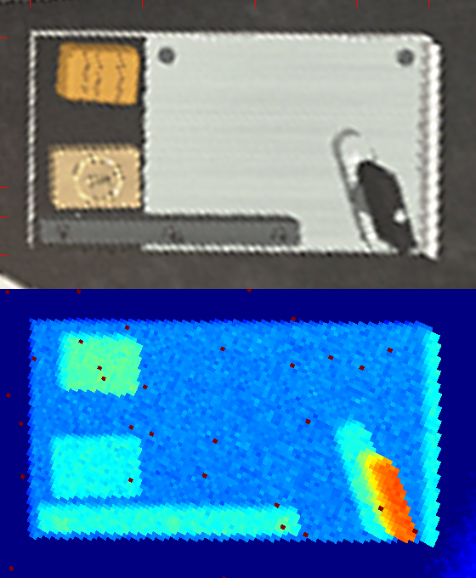

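In the rectified bed view (1.7 px/mm, uphill to the left), the die's top is at cols 50–141, rows 147–208. The wax sits above it at rows 42–102. The stop bar runs from (345,135) to about (405,250), so its angle is about 1.31 rad and the short way is clockwise to 0. The plate's edges match the model within about 2 mm.

```bash
cat >> h.py <<'E'
def pose(yaw,x0,y0,bp,ang):
    "TCP at bed point bp, tool z = -bed z, tool y perpendicular to direction ang (bed)"
    ty=np.array([np.sin(ang),-np.cos(ang),0]);tz=np.array([0,0,-1.]);tx=np.cross(ty,tz)
    b=bedR(yaw); return b.apply(bp)+[x0,y0,.056], b*R.from_matrix(np.stack([tx,ty,tz],1))
def go(p0,r0,p1,r1,n=None):
    d=(p1-p0)/.03; v=(r1*r0.inv()).as_rotvec()/np.radians(4)
    m=int(np.ceil(max(abs(d).max(),abs(v).max())-.01))if n is None else n
    print("rows",m,"each",np.round(np.r_[d,v]/m,3), "total",np.round(np.r_[d,v],2))
E
python3 - <<'E'
from h import *
np.set_printoptions(precision=4,suppress=True)
c=np.load("c.npz");Q=c["Q"];F=c["F"]
t=(Q[...,2]>.0385)&(np.hypot(Q[...,0],Q[...,1])<.04);a=Q[t];print(len(a),a.mean(0),a.min(0),a.max(0),np.median(a,0))
for s in (1.31,):
  d=np.array([np.cos(s),np.sin(s)]);e=np.array([-d[1],d[0]])
  print("along",np.percentile(a[:,:2]@d,[2,98]),"across",np.percentile(a[:,:2]@e,[2,98]))
u=np.linalg.svd(a[:,:2]-a[:,:2].mean(0))[2][0];print("ang",np.arctan2(u[1],u[0])%np.pi)
# die / wax tops
for n,(x,y,z) in {"die":((.12,.19),(-.014,.035),(.006,.0135)),"wax":((.11,.19),(.035,.095),(.0125,.023))}.items():
  m=(Q[...,0]>x[0])&(Q[...,0]<x[1])&(Q[...,1]>y[0])&(Q[...,1]<y[1])&(Q[...,2]>z[0])&(Q[...,2]<z[1])
  b=Q[m][:,:2].astype(np.float32);print(n,len(b),np.percentile(b,[2,98],axis=0),cv2.minAreaRect(b))
o=manip.get_obs();print(o['position'])
P=(1.1142,.4801,.1423)
p,r=pose(*P,[0,0,.134],1.31);print(p); go(o['position'],R.from_rotvec(o['tcp_rot']),p,r)
print(bedR(P[0]).as_matrix())
E
```

```text
76 [0.0012 0.0019 0.042 ] [-0.0086 -0.0194  0.0385] [0.0108 0.0222 0.0454] [0.0014 0.0032 0.042 ]
along [-0.0192  0.0222] across [-0.0054  0.0049]
ang 1.2811385381648264
die 331 [[ 0.1328 -0.0082]
 [ 0.1815  0.0257]] ((0.159695565700531, 0.006319290027022362), (0.040426094084978104, 0.058048978447914124), 88.88258361816406)
wax 257 [[0.1349 0.0544]
 [0.1753 0.0847]] ((0.1552279144525528, 0.07002782076597214), (0.0431881882250309, 0.03181543946266174), 5.110288143157959)
[0.1587 0.6045 0.2044]
[0.4862 0.0761 0.1723]
rows 18 each [ 0.606 -0.979 -0.059  0.398  0.12  -0.311] total [ 10.92 -17.61  -1.07   7.17   2.16  -5.6 ]
[[ 0.3963 -0.917   0.0456]
 [ 0.8067  0.324  -0.4942]
 [ 0.4384  0.2326  0.8682]]
```

Emit:
{"op": "send_rows", "data": {"series": [0.6,-0.98,0.2,0.4,0.12,-0.31,0,0.6,-0.98,0.2,0.4,0.12,-0.31,0,0.6,-0.98,0.2,0.4,0.12,-0.31,0,0.6,-0.98,0.2,0.4,0.12,-0.31,0,0.6,-0.98,0.2,0.4,0.12,-0.31,0,0.6,-0.98,0.2,0.4,0.12,-0.31,0,0.6,-0.98,0.2,0.4,0.12,-0.31,0,0.6,-0.98,0,0.4,0.12,-0.31,0], "grip_force": 6}}

```text
t: 3.9
position: [0.3034, 0.3685, 0.2471]
tcp_rot: [-0.648, -2.96, -0.327]
contact_force: [0.3, -0.3, -0.8]
gripper_width: 0.0476
grip_force: 0.0
```

Emit:
{"op": "send_rows", "data": {"series": [0.6,-0.98,0,0.4,0.12,-0.31,0,0.6,-0.98,0,0.4,0.12,-0.31,0,0.6,-0.98,0,0.4,0.12,-0.31,0,0.6,-0.98,0,0.4,0.12,-0.31,0,0.6,-0.98,0,0.4,0.12,-0.31,0,0.6,-0.98,0,0.4,0.12,-0.31,0,0.6,-0.98,0,0.4,0.12,-0.31,0,0.6,-0.98,0,0.4,0.12,-0.31,0]}}

```text
t: 4.9
position: [0.4473, 0.133, 0.2466]
tcp_rot: [-0.867, -2.754, -0.625]
contact_force: [0.2, 0.8, -0.3]
gripper_width: 0.0475
grip_force: 0.0
```

```bash
python3 - <<'E'
from h import *
np.set_printoptions(precision=4,suppress=True)
o=manip.get_obs();print(o['t'],o['position'],o['joints'],o['gripper_width'],o['contact_force'])
P=(1.1142,.479,.1431);r0=R.from_rotvec(o['tcp_rot'])
p,r=pose(*P,[0,0,.08],1.29);go(o['position'],r0,p,r)
p2,r=pose(*P,[0,0,.036],1.29);go(p,r,p2,r)
E
```

```text
4.9 [0.4473 0.133  0.2466] [-0.1274  0.2441  1.9258  0.4994  1.142  -1.3382] 0.047493666488600074 [ 0.187   0.8464 -0.2919]
rows 5 each [ 0.236 -0.196 -0.808  0.148  0.077 -0.175] total [ 1.18 -0.98 -4.04  0.74  0.38 -0.87]
rows 2 each [-0.033  0.362 -0.637  0.     0.     0.   ] total [-0.07  0.72 -1.27  0.    0.    0.  ]
```

Emit:
{"op": "send_rows", "data": {"series": [0.24,-0.2,-0.8,0.15,0.08,-0.18,0,0.24,-0.2,-0.8,0.15,0.08,-0.18,0,0.24,-0.2,-0.8,0.15,0.08,-0.18,0,0.24,-0.2,-0.8,0.15,0.08,-0.18,0,0.24,-0.2,-0.8,0.15,0.08,-0.18,0,0,0,0,0,0,0,0]}}

```text
t: 5.65
position: [0.4825, 0.1039, 0.1254]
tcp_rot: [-0.947, -2.68, -0.685]
contact_force: [-0.1, 0.3, -0.3]
gripper_width: 0.0476
grip_force: 0.0
```

```bash
python3 - <<'E'
from h import *
np.set_printoptions(precision=4,suppress=True)
o=manip.get_obs();print(o['t'],o['position'],o['joints'],o['contact_force'])
P=(1.1142,.479,.1431);r0=R.from_rotvec(o['tcp_rot'])
p,r=pose(*P,[0,0,.036],1.29);go(o['position'],r0,p,r)
E
```

```text
5.65 [0.4825 0.1039 0.1254] [-0.2045  0.4774  1.9885  0.6244  0.9461 -1.5375] [-0.1295  0.316  -0.2518]
rows 2 each [-0.031  0.358 -0.636 -0.001 -0.029  0.011] total [-0.06  0.72 -1.27 -0.   -0.06  0.02]
```

Emit:
{"op": "send_rows", "data": {"series": [-0.02,0.24,-0.42,0,-0.02,0.01,0,-0.02,0.24,-0.42,0,-0.02,0.01,0,-0.02,0.24,-0.42,0,-0.02,0,0,0,0,0,0,0,0,0,0,0,0,0,0,0,-1,0,0,0,0,0,0,-1,0,0,0,0,0,0,-1,0,0,0,0,0,0,-1], "grip_force": 6}}

```text
t: 6.65
position: [0.481, 0.1256, 0.0888]
tcp_rot: [-0.944, -2.687, -0.688]
contact_force: [-0.2, -0.8, 0.4]
gripper_width: 0.0131
grip_force: 0.0
```

```bash
python3 - <<'E'
from h import *
np.set_printoptions(precision=4,suppress=True)
o=manip.get_obs();print(o['t'],o['position'],o['gripper_width'],o['grip_force'],o['contact_force'],o['torque'])
P=(1.1142,.479,.1431);r0=R.from_rotvec(o['tcp_rot'])
b=bedR(P[0]);print("bed tcp",b.inv().apply(o['position']-np.array([P[1],P[2],.056])),"F bed",b.inv().apply(o['contact_force']))
p=manip.grab_frame("top");Q=b.inv().apply((cloud(p)-[P[1],P[2],.056]).reshape(-1,3)).reshape(400,640,3)
uv=np.argwhere((np.linalg.norm(Q,axis=2)<.15));a,c=uv.min(0),uv.max(0)
im=p["frame"][160:270,240:400,::-1];cv2.imwrite("pics/g.png",cv2.resize(im,None,fx=4,fy=4,interpolation=cv2.INTER_CUBIC))
_,r=pose(*P,[0,0,0],1.29);_,r1=pose(*P,[0,0,0],0);go(np.zeros(3),r,np.zeros(3),r1)
E
```

```text
6.65 [0.481  0.1256 0.0888] 0.013080381031347444 0.0 [-0.2075 -0.7798  0.3533] [-0.3177 -0.0319  0.0228]
bed tcp [0.0011 0.0001 0.0372] F bed [-0.5564  0.0198  0.6826]
rows 17 each [ 0.     0.     0.    -0.05   0.537 -0.944] total [  0.     0.     0.    -0.84   9.13 -16.04]
```

View pics/g.png

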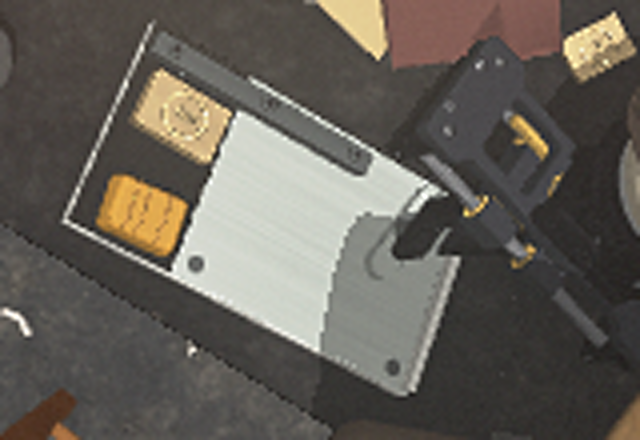

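The fingers are at the wing around (420,230) in the crop and still closing; the die (185,115) and the wax (140,215) haven't moved. I'll give them two more rows, then begin the turn.

Emit:
{"op": "send_rows", "data": {"series": [0,0,0,0,0,0,-1,0,0,0,0,0,0,-1,0,0,0,0,0,0,-1,0,0,0,-0.02,0.27,-0.47,-1,0,0,0,-0.05,0.54,-0.94,-1]}}

```text
t: 7.32
position: [0.4809, 0.1257, 0.0886]
tcp_rot: [-1.088, -2.607, -0.664]
contact_force: [0.6, 0.6, -0.9]
gripper_width: 0.0007
grip_force: 0.0
```

```bash
python3 - <<'E'
from h import *
np.set_printoptions(precision=4,suppress=True)
o=manip.get_obs();print(o['position'],o['gripper_width'],o['contact_force'],o['joints'])
print(R.from_rotvec(o['tcp_rot']).as_matrix())
p=manip.grab_frame("side")
im=p["frame"][150:290,230:430,::-1];cv2.imwrite("pics/g2.png",cv2.resize(im,None,fx=3.9,fy=3.9,interpolation=cv2.INTER_CUBIC))
C=p["camera_from_world"]
b=bedR(1.1142)
for q in [o['position'],o['position']+.019*R.from_rotvec(o['tcp_rot']).as_matrix()[:,2],b.apply([0,0,.034])+[.479,.1431,.056],b.apply([0,0,.0])+[.479,.1431,.056]]:
  uv=cv2.projectPoints(np.array([q]),cv2.Rodrigues(C[:3,:3])[0],C[:3,3],p["mtx"],np.array(p["dist_coeffs"]))[0].ravel();print((uv-[230,150])*3.9)
for t in ["stop_grip","stop_nose"]:
  for d in manip.pinpoint(p,t)[:2]: print(t,d["p"],w(p,d["location"]))
E
```

```text
[0.4809 0.1257 0.0886] 0.000673883698487042 [ 0.6147  0.6193 -0.8897] [-0.1615  0.5366  2.0252  0.693   0.8512 -1.4783]
[[-0.6942  0.7184 -0.044 ]
 [ 0.6099  0.6197  0.494 ]
 [ 0.3821  0.3161 -0.8684]]
[458.7216 189.5777]
[455.7285 222.2398]
[458.9637 194.7483]
[453.7077 253.0851]
stop_grip 0.59 [0.4829 0.122  0.0835]
stop_nose 0.66 [0.4523 0.1612 0.0729]
stop_nose 0.54 [0.4808 0.2868 0.1393]
```

View pics/g2.png

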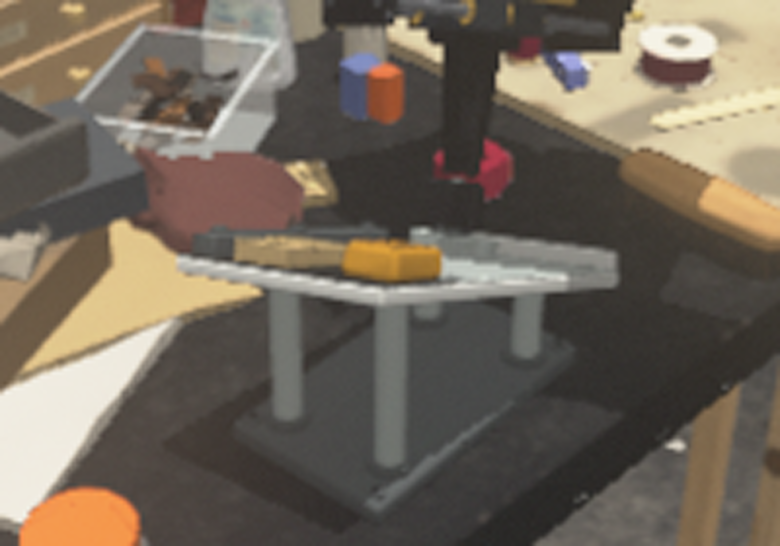

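```bash
python3 - <<'E'
from h import *
np.set_printoptions(precision=4,suppress=True)
for c in ("side","top"):
  p=manip.grab_frame(c);b=bedR(1.1142)
  Q=b.inv().apply((cloud(p)-[.479,.1431,.056]).reshape(-1,3)).reshape(400,640,3)
  if c=="side":
    for r in range(180,216,2): print(r,(r-150)*3.9,(Q[r,[344,346,348,350,352]]*1000).round(0).tolist())
  m=(np.hypot(Q[...,0],Q[...,1])<.045)
  h=np.histogram(Q[m][:,2],bins=np.arange(-.005,.12,.005));print(c,h[0])
  for lo,hi in((.016,.03),(.03,.044),(.044,.06),(.06,.08)):
    a=Q[m&(Q[...,2]>lo)&(Q[...,2]<hi)]
    if len(a): print(lo,len(a),np.percentile(a,[3,50,97],axis=0).round(3).tolist())
E
```

```text
180 117.0 [[9.0, -9.0, 78.0], [11.0, -2.0, 78.0], [14.0, 6.0, 79.0], [11.0, 9.0, 79.0], [7.0, 11.0, 80.0]]
182 124.8 [[11.0, -7.0, 74.0], [13.0, -0.0, 74.0], [14.0, 6.0, 74.0], [10.0, 8.0, 75.0], [5.0, 11.0, 75.0]]
184 132.6 [[6.0, -10.0, 69.0], [12.0, -1.0, 70.0], [16.0, 8.0, 70.0], [10.0, 9.0, 70.0], [6.0, 11.0, 71.0]]
186 140.4 [[8.0, -8.0, 65.0], [12.0, 0.0, 65.0], [13.0, 6.0, 66.0], [7.0, 7.0, 66.0], [4.0, 11.0, 66.0]]
188 148.2 [[8.0, -8.0, 60.0], [12.0, 1.0, 61.0], [14.0, 7.0, 61.0], [9.0, 9.0, 62.0], [3.0, 11.0, 62.0]]
190 156.0 [[5.0, -9.0, 56.0], [10.0, -0.0, 56.0], [12.0, 6.0, 57.0], [8.0, 9.0, 57.0], [5.0, 12.0, 57.0]]
192 163.79999999999998 [[4.0, -9.0, 51.0], [7.0, -2.0, 52.0], [9.0, 5.0, 52.0], [7.0, 9.0, 53.0], [2.0, 11.0, 53.0]]
194 171.6 [[4.0, -8.0, 47.0], [8.0, -0.0, 47.0], [7.0, 4.0, 48.0], [8.0, 10.0, 48.0], [1.0, 11.0, 48.0]]
196 179.4 [[1.0, -11.0, 42.0], [5.0, -2.0, 43.0], [-4.0, -3.0, 43.0], [-123.0, -74.0, 38.0], [-126.0, -69.0, 38.0]]
198 187.2 [[6.0, -6.0, 38.0], [6.0, -1.0, 38.0], [9.0, 6.0, 39.0], [11.0, 13.0, 40.0], [10.0, 17.0, 40.0]]
200 195.0 [[6.0,
[... 964 characters left out ...]
16], [0.007, 0.002, 0.023], [0.012, 0.018, 0.03]]
0.03 86 [[-0.0, -0.024, 0.03], [0.006, -0.0, 0.036], [0.012, 0.018, 0.042]]
0.044 67 [[0.001, -0.013, 0.046], [0.007, 0.005, 0.053], [0.013, 0.012, 0.06]]
0.06 102 [[-0.0, -0.012, 0.061], [0.01, 0.007, 0.07], [0.014, 0.013, 0.079]]
top [124 445  49 106  12  17  17  16  17  39   6   7   7  12  14  12  12  14
  14   8   0   0   0   0]
0.016 41 [[-0.001, -0.019, 0.017], [0.006, 0.003, 0.024], [0.01, 0.021, 0.029]]
0.03 69 [[-0.003, -0.019, 0.03], [0.004, 0.008, 0.04], [0.01, 0.021, 0.043]]
0.044 23 [[-0.001, -0.015, 0.044], [0.004, 0.011, 0.052], [0.011, 0.015, 0.06]]
0.06 50 [[-0.001, -0.008, 0.06], [0.007, 0.011, 0.069], [0.013, 0.016, 0.079]]
```

The side crop shows the closed fingertips ending just above the wing top, at about (465,176), with background visible between them. The depth puts the tips about 44 mm above the face, so they closed over the wing. I'll reopen, turn back and measure the tips.

Emit:
{"op": "send_rows", "data": {"series": [0,0,0,0.05,-0.54,0.94,0,0,0,0,0.02,-0.27,0.47,0,0,0,0,0,0,0,0,0,0,0,0,0,0,0]}}

```text
t: 8.07
position: [0.4809, 0.1257, 0.0886]
tcp_rot: [-0.944, -2.686, -0.688]
contact_force: [-0.5, 0.2, 0.5]
gripper_width: 0.0351
grip_force: 0.0
```

```bash
python3 - <<'E'
from h import *
np.set_printoptions(precision=4,suppress=True)
o=manip.get_obs();T=R.from_rotvec(o['tcp_rot']);print(o['position'],o['gripper_width'],o['contact_force'])
p=manip.grab_frame("side")
X=T.inv().apply((cloud(p)-o['position']).reshape(-1,3))*1000   # tool frame mm
for lo in range(-60,30,6):
  a=X[(X[:,2]>=lo)&(X[:,2]<lo+6)&(abs(X[:,0])<15)&(abs(X[:,1])<50)]
  print(lo,len(a),np.histogram(a[:,1],bins=range(-48,49,8))[0],a[:,0].round().min() if len(a) else 0,a[:,0].round().max() if len(a) else 0)
im=p["frame"][150:290,230:430,::-1];cv2.imwrite("pics/g3.png",cv2.resize(im,None,fx=3.9,fy=3.9,interpolation=cv2.INTER_CUBIC))
E
```

```text
[0.4809 0.1257 0.0886] 0.03510573451836268 [-0.4709  0.1649  0.4589]
-60 54 [ 0  0  0 17 10  0  0  0  4 23  0  0] -12.0 13.0
-54 52 [ 0  0  2 17  6  0  0  0  4 23  0  0] -11.0 13.0
-48 50 [ 0  0  1 11 12  0  0  0  3 23  0  0] -11.0 14.0
-42 50 [ 0  0  0 14 12  0  0  0  4 20  0  0] -12.0 14.0
-36 46 [ 0  0  1 17  4  0  0  0  4 20  0  0] -11.0 13.0
-30 49 [ 0  0  0 15  9  0  0  0  3 22  0  0] -13.0 14.0
-24 44 [ 0  0  0 17  6  0  0  0  3 18  0  0] -10.0 12.0
-18 43 [ 0  0  0 10 11  0  0  0 15  7  0  0] -12.0 13.0
-12 23 [ 0  0  0  7  5  0  0  0 10  1  0  0] -11.0 12.0
-6 27 [ 0  0  0  0  0  3 24  0  0  0  0  0] -14.0 15.0
0 22 [ 0  0  0  0  0  0 21  1  0  0  0  0] -15.0 13.0
6 21 [ 0  0  0  0  0  0 21  0  0  0  0  0] -14.0 14.0
12 24 [ 0  0  0  0  0  0 23  1  0  0  0  0] -14.0 14.0
18 25 [ 0  0  0  0  0  0 20  5  0  0  0  0] -14.0 15.0
24 45 [ 4 11  0  0  0  3  5 19  0  0  0  2] -14.0 15.0
```

View pics/g3.png

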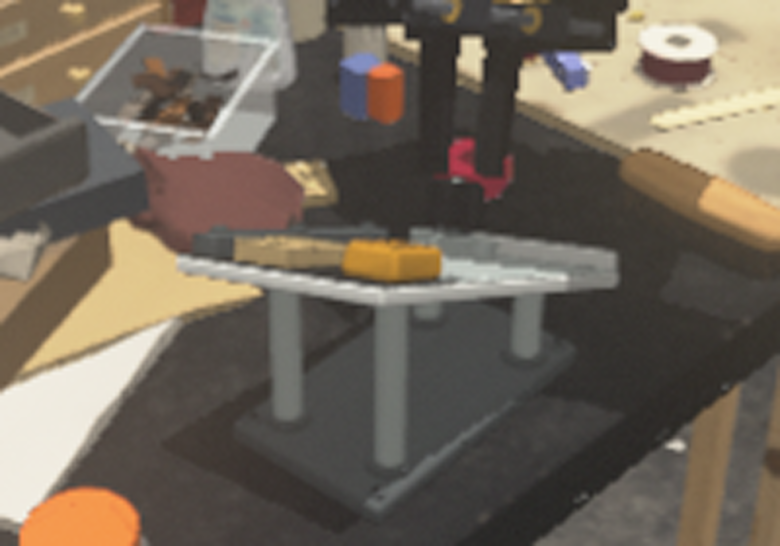

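The picture and depth agree: the open fingertips, at about (435,172) and (490,170), end about 7 mm behind the reported TCP, not 19 mm ahead of it. From here I'll treat the tip offset as −7 mm. I'll go down 26 mm more along the tool axis and grip.

Emit:
{"op": "send_rows", "data": {"series": [-0.01,0.14,-0.25,0,0,0,0,-0.01,0.14,-0.25,0,0,0,0,-0.02,0.15,-0.25,0,0,0,0,0,0,0,0,0,0,-1,0,0,0,0,0,0,-1,0,0,0,0,0,0,-1,0,0,0,0,0,0,-1,0,0,0,0,0,0,-1]}}

```text
t: 9.12
position: [0.4792, 0.1379, 0.066]
tcp_rot: [-0.943, -2.687, -0.686]
contact_force: [-4.0, -6.0, -0.4]
gripper_width: 0.0113
grip_force: 6.0
```

Emit:
{"op": "send_rows", "data": {"series": [0,0,0,0,0,0,-1,0,0,0,0,0,0,-1]}}

```text
t: 9.38
position: [0.4792, 0.1379, 0.066]
tcp_rot: [-0.943, -2.687, -0.686]
contact_force: [-3.0, -6.7, 0.9]
gripper_width: 0.0114
grip_force: 6.0
```

Emit:
{"op": "send_rows", "data": {"series": [0,0,0,-0.05,0.54,-0.94,-1,0,0,0,-0.05,0.54,-0.94,-1,0,0,0,-0.05,0.54,-0.94,-1,0,0,0,-0.05,0.54,-0.94,-1,0,0,0,-0.05,0.54,-0.94,-1,0,0,0,-0.05,0.54,-0.94,-1]}}

```text
t: 10.12
position: [0.4803, 0.1385, 0.0663]
tcp_rot: [-1.484, -2.336, -0.581]
contact_force: [3.3, 2.3, -2.1]
gripper_width: 0.0106
grip_force: 6.0
```

Emit:
{"op": "send_rows", "data": {"series": [0,0,0,-0.05,0.54,-0.94,-1,0,0,0,-0.05,0.54,-0.94,-1,0,0,0,-0.05,0.54,-0.94,-1,0,0,0,-0.05,0.54,-0.94,-1,0,0,0,-0.05,0.54,-0.94,-1,0,0,0,-0.05,0.54,-0.94,-1]}}

```text
t: 10.88
position: [0.4817, 0.1387, 0.0665]
tcp_rot: [-1.928, -1.897, -0.456]
contact_force: [10.4, 7.1, -4.7]
gripper_width: 0.011
grip_force: 6.0
```

```bash
python3 - <<'E'
from h import *
np.set_printoptions(precision=4,suppress=True)
o=manip.get_obs();r0=R.from_rotvec(o['tcp_rot'])
P=(1.1142,.479,.1431);b=bedR(P[0]);ty=b.inv().apply(r0.as_matrix()[:,1]);print(o['t'],o['position'],o['contact_force'],o['gripper_width'],o['joints'],"angle",np.arctan2(ty[0],-ty[1]))
print("bed",b.inv().apply(o['position']-np.array([P[1],P[2],.056])))
_,r=pose(*P,[0,0,0],0);go(np.zeros(3),r0,np.zeros(3),r)
E
```

```text
10.875 [0.4817 0.1387 0.0665] [10.3688  7.1173 -4.7491] 0.011003042834524215 [-0.1347  0.5773  2.0373  0.7373  0.8016 -0.7145] angle 0.3802163593693179
bed [ 0.0021 -0.0014  0.0114]
rows 5 each [ 0.     0.     0.    -0.046  0.542 -0.944] total [ 0.    0.    0.   -0.23  2.71 -4.72]
```

Emit:
{"op": "send_rows", "data": {"series": [0.02,0.01,0,-0.05,0.54,-0.94,-1,0.02,0.01,0,-0.05,0.54,-0.94,-1,0.02,0.01,0,-0.05,0.54,-0.94,-1,0.02,0.01,0,-0.05,0.54,-0.94,-1,0.02,0.01,0,-0.05,0.54,-0.94,-1,0,0,0,0,0,0,-1,0,0,0,0,0,0,-1]}}

```text
t: 11.75
position: [0.4832, 0.1393, 0.0663]
tcp_rot: [-2.215, -1.482, -0.334]
contact_force: [-0.8, -6.6, 2.4]
gripper_width: 0.0108
grip_force: 6.0
```

```bash
cat > m.py <<'E'
from h import *
np.set_printoptions(precision=4,suppress=True)
o=manip.get_obs();r0=R.from_rotvec(o['tcp_rot'])
P=(1.1142,.479,.1431);b=bedR(P[0]);ty=b.inv().apply(r0.as_matrix()[:,1]);print(o['t'],o['position'],o['contact_force'],o['gripper_width'],"angle",np.arctan2(ty[0],-ty[1]))
print("bed tcp",b.inv().apply(o['position']-np.array([P[1],P[2],.056])))
def bedcloud(c):
    p=manip.grab_frame(c);return p,b.inv().apply((cloud(p)-[P[1],P[2],.056]).reshape(-1,3)).reshape(400,640,3)
E
python3 - <<'E'
from m import *
for c in("top","side"):
  p,Q=bedcloud(c)
  for lo,hi,rad in((.016,.036,.035),(.037,.045,.035),(.007,.013,.045)):
    a=Q[(np.hypot(Q[...,0],Q[...,1])<rad)&(Q[...,2]>lo)&(Q[...,2]<hi)&(abs(Q[...,0])<.045)]
    if len(a)>5:
      u=np.linalg.svd(a[:,:2]-a[:,:2].mean(0))[2][0];print(c,lo,len(a),np.percentile(a,[3,97],axis=0).round(4).tolist(),"ang",(np.arctan2(u[1],u[0])+np.pi/2)%np.pi-np.pi/2)
E
```

```text
11.75 [0.4832 0.1393 0.0663] [-0.822  -6.5886  2.3612] 0.010834618754837329 angle 0.0039530761437214955
bed tcp [ 0.0031 -0.0027  0.011 ]
top 0.016 41 [[-0.0024, -0.0096, 0.0177], [0.0219, 0.0119, 0.0354]] ang -0.5767700046359985
top 0.037 50 [[-0.003, -0.0096, 0.038], [0.0209, 0.0129, 0.044]] ang -0.9545037408527257
top 0.007 92 [[-0.0402, -0.0082, 0.0078], [0.0335, 0.0127, 0.0128]] ang -0.10684092988908578
side 0.016 121 [[-0.0147, -0.0123, 0.0177], [0.0239, 0.0097, 0.035]] ang -0.30455426352395953
side 0.037 56 [[-0.0068, -0.0153, 0.0374], [0.0224, 0.0113, 0.0443]] ang -0.836765915695131
side 0.007 72 [[-0.0364, -0.0078, 0.0071], [0.0349, 0.0249, 0.012]] ang -0.20831387616689323
```

Emit:
{"op": "send_rows", "data": {"series": [0,0,0,0,0,0,0,0,0,0,0,0,0,0,0,0,0,0,0,0,0,0.04,-0.44,0.77,0,0,0,-1,0.04,-0.44,0.77,0,0,0,-1,0.04,-0.44,0.77,0,0,0,-1,0,0,0,0,0,0,-1]}}

```text
t: 12.72
position: [0.487, 0.1, 0.1365]
tcp_rot: [-2.215, -1.482, -0.337]
contact_force: [0.6, 0.2, -0.9]
gripper_width: 0.0064
grip_force: 0.0
```

```bash
python3 - <<'E'
from m import *
for c in("top",):
  p,Q=bedcloud(c)
  a=Q[(Q[...,2]>.038)&(Q[...,2]<.046)&(np.hypot(Q[...,0],Q[...,1])<.04)]
  if len(a)>5:
      u=np.linalg.svd(a[:,:2]-a[:,:2].mean(0))[2][0];print(len(a),np.percentile(a,[3,97],axis=0).round(4).tolist(),"ang",(np.arctan2(u[1],u[0])+np.pi/2)%np.pi-np.pi/2)
  m=(Q[...,0]>.1)&(Q[...,0]<.19)&(Q[...,1]>-.013)&(Q[...,1]<.035)&(Q[...,2]>.006)&(Q[...,2]<.0135)
  print("die",np.percentile(Q[m],[2,98],axis=0).round(4).tolist())
  cv2.imwrite("pics/g4.png",cv2.resize(p["frame"][160:270,240:400,::-1],None,fx=4.5,fy=4.5,interpolation=cv2.INTER_CUBIC))
# target above uphill end, tips 40 mm above face
pp,r=pose(*P,[.207,.007,.033],0);go(o['position'],r0,pp,r)
E
```

```text
12.725 [0.487  0.1    0.1365] [ 0.5512  0.1835 -0.913 ] 0.006398809831774784 angle 0.004358926368977004
bed tcp [ 0.0037 -0.0026  0.0916]
80 [[-0.0197, -0.0049, 0.039], [0.0208, 0.0054, 0.0446]] ang -0.008758454790184445
die [[0.1324, -0.0087, 0.007], [0.1812, 0.0244, 0.013]]
rows 7 each [ 0.329  0.934  0.193  0.     0.002 -0.009] total [ 2.3   6.54  1.35  0.    0.02 -0.06]
```

View pics/g4.png

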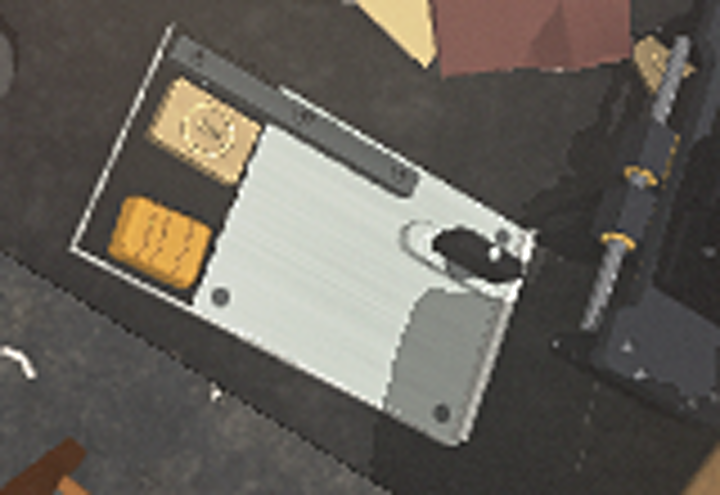

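The stop is in line with the fence, with the wing at about (480,255) and an angle of −0.01 rad. The die (210,128) and the wax (160,240) haven't moved. Next I'll move above the uphill end of the bed with the fingers shut.

Emit:
{"op": "send_rows", "data": {"series": [0.34,0.93,0.19,0,0,0,-1,0.34,0.93,0.19,0,0,0,-1,0.34,0.93,0.19,0,0,0,-1,0.34,0.93,0.19,0,0,0,-1,0.34,0.93,0.19,0,0,0,-1,0.34,0.93,0.19,0,0,0,-1,0.32,0.94,0.21,0,0,0,-1,0,0,0,0,0,0,-1]}}

```text
t: 13.78
position: [0.5565, 0.298, 0.1748]
tcp_rot: [-2.211, -1.484, -0.331]
contact_force: [-0.4, 0.2, -0.5]
gripper_width: 0.0002
grip_force: 0.0
```

```bash
python3 - <<'E'
from m import *
for c in("side","top"):
  p,Q=bedcloud(c)
  a=Q[(abs(Q[...,0]-.207)<.03)&(abs(Q[...,1]-.007)<.03)&(Q[...,2]>.02)&(Q[...,2]<.09)]
  if len(a): print(c,len(a),np.percentile(a,[2,50,98],axis=0).round(4).tolist(),np.sort(a[:,2])[:6])
pp,r=pose(*P,[.207,.005,-.002],0);go(o['position'],r0,pp,r,3)
pq,r=pose(*P,[.140,.005,-.002],0);go(pp,r,pq,r)
E
```

```text
13.775 [0.5565 0.298  0.1748] [-0.3828  0.2251 -0.5473] 0.00019315274766412677 angle 0.005520056210001705
bed tcp [0.2078 0.0067 0.0302]
side 400 [[0.1987, -0.0006, 0.0405], [0.2184, 0.0126, 0.0669], [0.2224, 0.0176, 0.089]] [0.0397 0.0398 0.04   0.0403 0.0403 0.0404]
top 24 [[0.2036, 0.0054, 0.0422], [0.217, 0.014, 0.0547], [0.2187, 0.0191, 0.0838]] [0.0416 0.0428 0.0442 0.0442 0.0448 0.0455]
rows 3 each [-0.002  0.163 -0.319 -0.003 -0.012 -0.037] total [-0.01  0.49 -0.96 -0.01 -0.04 -0.11]
rows 2 each [-0.443 -0.901 -0.49   0.     0.     0.   ] total [-0.89 -1.8  -0.98  0.    0.    0.  ]
```

Emit:
{"op": "send_rows", "data": {"series": [0,0.18,-0.35,0,0,-0.03,-1,0,0.18,-0.35,0,0,-0.03,-1,0,0.18,-0.35,0,0,-0.03,-1,0,0,0,0,0,0,-1,-0.1,-0.2,-0.11,0,0,0,-1,-0.1,-0.2,-0.11,0,0,0,-1,-0.1,-0.2,-0.11,0,0,0,-1,-0.1,-0.2,-0.11,0,0,0,-1]}}

```text
t: 14.88
position: [0.545, 0.2877, 0.1312]
tcp_rot: [-2.218, -1.475, -0.336]
contact_force: [-0.4, -0.0, -0.7]
gripper_width: 0.0005
grip_force: 0.0
```

```bash
cat > d.py <<'E'
from m import *
for c in("top",):
  p,Q=bedcloud(c)
  m=(Q[...,0]>.03)&(Q[...,0]<.2)&(Q[...,1]>-.0155)&(Q[...,1]<.04)&(Q[...,2]>.0065)&(Q[...,2]<.0135)
  print("die",m.sum(),np.percentile(Q[m],[2,98],axis=0).round(4).tolist(),cv2.minAreaRect(Q[m][:,:2].astype(np.float32)))
  for t in("die_centre","beeswax"):
    for d in manip.pinpoint(p,t)[:1]: print(t,d["p"],b.inv().apply(w(p,d["location"])-[P[1],P[2],.056]))
p,Q=bedcloud("side")
a=Q[(abs(Q[...,0]-o['position'][0]*0-b.inv().apply(o['position']-np.array([P[1],P[2],.056]))[0])<.03)&(abs(Q[...,1]-.007)<.03)&(Q[...,2]>.02)&(Q[...,2]<.09)]
if len(a): print("finger",np.percentile(a,[2,50,98],axis=0).round(4).tolist())
E
python3 d.py
```

```text
14.875 [0.545  0.2877 0.1312] [-0.4406 -0.0035 -0.6879] 0.0004974821411108712 angle -0.0018350557342126813
bed tcp [ 0.1758  0.0039 -0.0032]
die 6 [[0.1791, 0.0055, 0.007], [0.1876, 0.0109, 0.0133]] ((0.1838386356830597, 0.0098447659984231), (0.005318334326148033, 0.00887827668339014), 53.9639778137207)
finger [[0.1664, -0.0117, 0.022], [0.1877, 0.0115, 0.0605], [0.1934, 0.0278, 0.0887]]
```

```bash
python3 - <<'E'
from m import *
p,Q=bedcloud("side")
cv2.imwrite("pics/g5.png",cv2.resize(p["frame"][150:260,250:410,::-1],None,fx=4.5,fy=4.5,interpolation=cv2.INTER_CUBIC))
for t in("die_centre","beeswax"):
    for d in manip.pinpoint(p,t)[:1]: print(t,d["p"],b.inv().apply(w(p,d["location"])-[P[1],P[2],.056]))
E
```

```text
15.075 [0.5452 0.2882 0.1313] [-0.0588 -0.4292 -0.5725] 0.00025180615090658105 angle -0.0019191038912913566
bed tcp [ 0.1763  0.0038 -0.0033]
die_centre 0.65 [0.1317 0.001  0.0034]
beeswax 0.8 [0.1554 0.0639 0.0012]
```

View pics/g5.png

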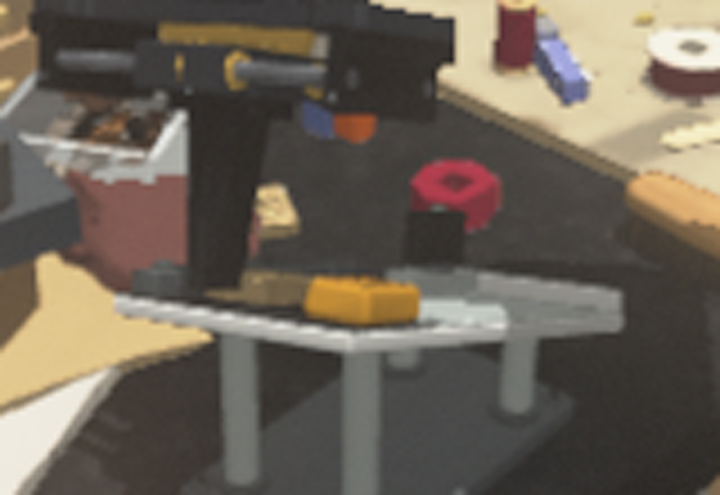

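The closed fingers (220,280) are behind the die, which has moved downhill and is partly hidden by the wax (360,300). I'll keep pushing.

Emit:
{"op": "send_rows", "data": {"series": [-0.1,-0.2,-0.11,0,0,0,-1,-0.1,-0.2,-0.11,0,0,0,-1,-0.1,-0.2,-0.11,0,0,0,-1,-0.1,-0.2,-0.11,0,0,0,-1,-0.1,-0.2,-0.11,0,0,0,-1,-0.1,-0.2,-0.11,0,0,0,-1,0,0,0,0,0,0,-1]}}

```text
t: 16.1
position: [0.527, 0.2519, 0.1112]
tcp_rot: [-2.219, -1.474, -0.335]
contact_force: [-0.1, -0.1, -0.4]
gripper_width: 0.0003
grip_force: 0.0
```

```bash
python3 d.py; python3 - <<'E'
from m import *
p=manip.grab_frame("side")
for d in manip.pinpoint(p,"die_centre")[:2]: print(d["p"],b.inv().apply(w(p,d["location"])-[P[1],P[2],.056]))
E
```

```text
16.1 [0.527  0.2519 0.1112] [-0.1042 -0.1166 -0.4121] 0.0002727090474086835 angle -0.0023545499984191105
bed tcp [ 0.131   0.0041 -0.0036]
die 59 [[0.0304, -0.0154, 0.007], [0.1682, 0.0171, 0.0133]] ((0.10958055406808853, 6.638467311859131e-05), (0.02610422484576702, 0.15931876003742218), 86.42440795898438)
die_centre 0.5 [0.0572 0.0012 0.0038]
beeswax 0.59 [ 0.1587  0.0721 -0.0016]
finger [[0.1206, -0.0111, 0.0219], [0.1435, 0.0116, 0.0615], [0.149, 0.0276, 0.0887]]
16.3 [0.5272 0.2525 0.1116] [-0.4977 -0.2161 -0.6277] 0.0006422248450419386 angle -0.0013644083625256422
bed tcp [ 0.1317  0.0041 -0.0036]
0.74 [0.0003 0.0006 0.0009]
0.46 [ 0.0613 -0.004   0.0051]
```

Emit:
{"op": "send_rows", "data": {"series": [0.05,-0.49,0.87,0,0,0,-1,0.05,-0.49,0.87,0,0,0,-1,0.4,0.8,0.5,0,0,0,-1,0.4,0.8,0.5,0,0,0,-1,0.4,0.8,0.5,0,0,0,-1,0.4,0.8,0.5,0,0,0,-1,0.4,0.8,0.5,0,0,0,-1,0,0.8,0.5,0,0,0,-1]}}

```text
t: 17.4
position: [0.5906, 0.3678, 0.2539]
tcp_rot: [-2.218, -1.475, -0.335]
contact_force: [0.4, 0.2, 0.2]
gripper_width: 0.0005
grip_force: 0.0
```

```bash
python3 d.py; python3 - <<'E'
from m import *
p,Q=bedcloud("top")
cv2.imwrite("pics/g6.png",cv2.resize(p["frame"][160:270,240:400,::-1],None,fx=4.5,fy=4.5,interpolation=cv2.INTER_CUBIC))
m=(Q[...,0]>.037)&(Q[...,0]<.1)&(Q[...,1]>-.0175)&(Q[...,1]<.04)&(Q[...,2]>.006)&(Q[...,2]<.0135)
F=p["frame"].astype(int);m&=(F[...,0]-F[...,2]>25)
a=Q[m][:,:2].astype(np.float32);print(len(a),np.percentile(a,[2,98],axis=0),cv2.minAreaRect(a),a.mean(0))
E
```

```text
17.4 [0.5906 0.3678 0.2539] [0.3601 0.1698 0.1564] 0.000534037872564446 angle -0.0017119748493734622
bed tcp [0.3123 0.0165 0.0659]
17.45 [0.5903 0.3704 0.2562] [-1.0697  1.6709  1.5574] 0.00027798490039488864 angle 0.0007000476383821134
bed tcp [0.3152 0.0181 0.0666]Traceback (most recent call last):
  File "d.py", line 5, in <module>
    print("die",m.sum(),np.percentile(Q[m],[2,98],axis=0).round(4).tolist(),cv2.minAreaRect(Q[m][:,:2].astype(np.float32)))
                        ~~~~~~~~~~~~~^^^^^^^^^^^^^^^^^^^^
    return _quantile_unchecked(
        a, q, axis, out, overwrite_input, method, keepdims, weights)
    return _ureduce(a,
                    func=_quantile_ureduce_func,
    ...<5 lines>...
                    overwrite_input=overwrite_input,
                    method=method)
    r = func(a, **kwargs)
    result = _quantile(arr,
                       quantiles=q,
    ...<2 lines>...
                       out=out,
                       weights=wgt)
    slices_having_nans = np.isnan(arr[-1, ...])
                                  ~~~^^^^^^^^^
IndexError: index -1 is out of bounds for axis 0 with size 0
Traceback (most recent call last):
IndexError: index -1 is out of bounds for axis 0 with size 0
```

View pics/g6.png

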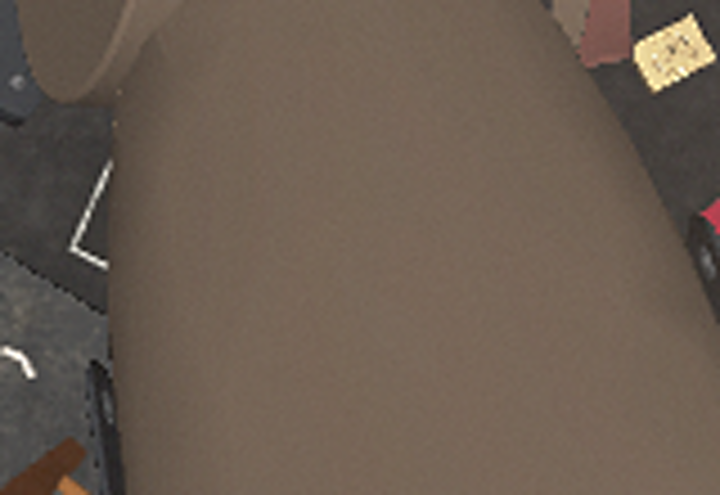

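The arm hides the bed in this view, so I'll swing it aside.

Emit:
{"op": "send_rows", "data": {"series": [-0.5,0.8,0.3,0,0,0,-1,-1,0.8,0.2,0,0,0,-1,-1,0.8,0,0,0,0,-1,-1,0.8,0,0,0,0,-1,-1,0.6,0,0,0,0,-1,-1,0.6,0,0,0,0,-1,-1,0.5,0,0,0,0,-1,-1,0.5,0,0,0,0,-1]}}

```text
t: 18.5
position: [0.3642, 0.5286, 0.2681]
tcp_rot: [-2.219, -1.475, -0.335]
contact_force: [-0.0, 0.3, 0.2]
gripper_width: 0.0005
grip_force: 0.0
```

Emit:
{"op": "send_rows", "data": {"series": [-1,0.3,0,0,0,0,-1,-1,0.3,0,0,0,0,-1,-1,0,0,0,0,0,-1,-1,0,0,0,0,0,-1,0,0,0,0,0,0,-1]}}

```text
t: 19.12
position: [0.2436, 0.5462, 0.2684]
tcp_rot: [-2.217, -1.477, -0.334]
contact_force: [-0.3, 0.3, -0.6]
gripper_width: 0.0008
grip_force: 0.0
```

```bash
python3 - <<'E'
from m import *
p,Q=bedcloud("top")
cv2.imwrite("pics/g7.png",cv2.resize(p["frame"][160:270,240:400,::-1],None,fx=4.5,fy=4.5,interpolation=cv2.INTER_CUBIC))
F=p["frame"].astype(int)
m=(Q[...,0]>.03)&(Q[...,0]<.1)&(Q[...,1]>-.0175)&(Q[...,1]<.04)&(Q[...,2]>.0055)&(Q[...,2]<.014)&(F[...,0]-F[...,2]>25)
a=Q[m][:,:2].astype(np.float32);print(len(a))
if len(a)>9: print(np.percentile(a,[2,98],axis=0),cv2.minAreaRect(a),a.mean(0))
for t in("die_centre","beeswax","stop_nose"):
    for d in manip.pinpoint(p,t)[:1]: print(t,d["p"],b.inv().apply(w(p,d["location"])-[P[1],P[2],.056]))
E
```

```text
19.125 [0.2436 0.5462 0.2684] [-0.329   0.295  -0.6034] 0.0007502067922668877 angle -0.0001863240960688296
bed tcp [ 0.3251  0.3959 -0.0255]
287
[[ 0.0357 -0.0158]
 [ 0.0843  0.0175]] ((0.05929874628782272, 0.0005985479801893234), (0.05115782842040062, 0.03536758944392204), 0.4320635497570038) [0.0606 0.0013]
die_centre 0.83 [0.0577 0.0009 0.0032]
beeswax 0.61 [ 0.1554  0.0703 -0.0023]
stop_nose 0.61 [0.0397 0.0018 0.01  ]
```

View pics/g7.png

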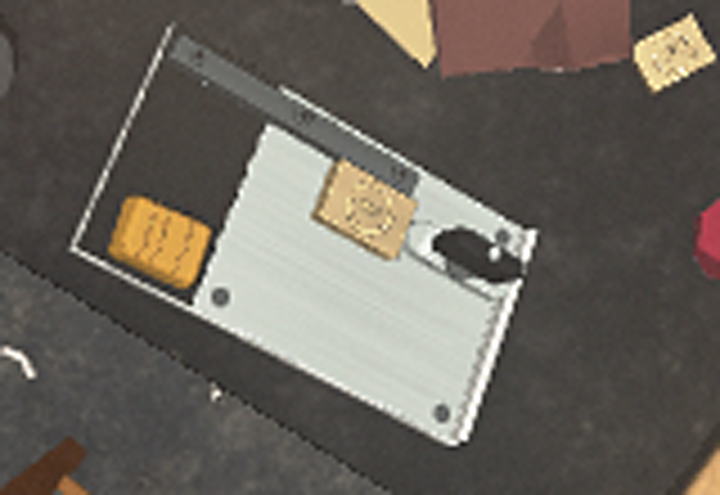

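The die (365,210) lies flush against the fence with its end on the stop nose. It measures (0.060, 0.001) at an angle of 0.008 rad. The wax hasn't moved and the arm is clear, so I'll hand in.

```bash
python3 -c "
from bench import manip
print(manip.hand_in())"
```

```text
the job is handed in; nothing more can be done
None
```

I turned the stop in line with the fence and pushed the die, which slid home into the corner. The beeswax did not move measurably and the arm is clear. I handed the job in at about 19 s but got no verdict back.

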